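# Hold the sample warmer's sprung lid at its marker

### The job

Unlatch the sample warmer by turning the black latch knob on its grey console a quarter turn clockwise, so that the steel tongue is clear of the lid, then lift the sprung blue lid by its steel bar handle until it lies in line with the red marker arm at its side. Finish while holding the lid still there by its handle: do not let go, for it springs shut. Leave the red marker as it is set, and leave the bottle, beaker and flask standing where they are.

Things in the scene. Friction and masses are not known exactly. Their poses are not given: they have to be found in the camera images.
- warmer: Sample warmer fixed to the bench: white housing, own x -90 to 110 mm, y -110 to 110, 110 high, and a grey console at its +y side (x -70 to 90, y 111 to 191, top at 128). Origin at bench height under the housing; own z up, -x is the front, roughly facing the robot. The blue lid covers the housing, hinged at the rear.
- latch_grip (a point): Centre of the black latch knob, on its upright axis, at (-30, 150, 170) mm in the warmer's frame. The knob is a bar 14 mm thick (point x), 44 long (point y), 36 high (152 to 188 above the bench). Below it, at 130 to 138, a steel tongue 16 wide reaches 62 from the axis towards point -y. The point turns with the knob.
- latch (a joint): Latch angle, rad, clockwise from above: 0 = latched, tongue to the warmer's -y, over the lid's edge, barring it; lid free above about 0.9; stop at 1.57, tongue to the front along the console. Starts at 0 to 0.2. Friction (0.06 N m) keeps it where it is left.
- lid_handle: Steel bar handle; origin at its centre. A roller 12 mm in diameter, 98 long (own y), turning freely between two flat arms (8 thick, 12 high, at own y +-55), 45 mm in front of the lid's edge with nothing else between; 118 above the bench when shut. Pinch it from above, fingers closing across it (along the warmer's x): it turns as the lid rises, so the fingers can stay upright.
- lid_hinge (a point): Middle of the lid's hinge line, at (100, 0, 118) mm in the warmer's frame; the line runs along the warmer's y. The handle's bar moves about it on a circle of 235 mm radius. The point turns with the lid (its -x points to the handle). The lid is 190 mm long, 210 wide, 16 thick.
- lid (a joint): Lid angle, rad: 0 = shut, 1.3 = fully open. At angle a the bar is 118 + 235 sin(a) mm above the bench and 235 cos(a) mm in front of the hinge line. A spring (0.7 N m when shut, plus 0.6 N m per rad) and the lid's weight pull it shut: 4 to 8 N upward at the handle lift it.
- marker_tip (a point): Tip of the red marker arm, 200 mm from the hinge line. The arm (10 mm high, 6 thick) turns about the lid's hinge line, 121 mm to the warmer's -y side of its middle, just beside the lid's edge, and stays where it is set. The point's -x runs along the arm from hinge to tip.
- marker (a joint): Angle of the red marker arm, rad, measured like the lid's: the lid is in line with the marker when both angles are equal. Set between 0.4 and 0.8.
- bottle: Bystander: amber bottle 60 mm in diameter, 115 mm tall, at the warmer's -y side. Origin at the centre of its underside.
- beaker: Bystander: glass beaker 66 mm in diameter, 85 mm tall, beyond the console at the warmer's +y side. Origin at the centre of its underside.
- flask: Bystander: green glass conical flask 76 mm in diameter, 102 mm tall, beyond the console at the warmer's +y side. Origin at the centre of its underside.

How it is judged:
By the outcome, as a careful person would: the job done as asked, in the order asked, and still so for the second after the job is handed in, while the arm keeps its last pose, push and grip.
It also fails if it takes over 48 s, if anything falls off the work surface, if the arm or the gripper's body presses on something with over 40 N, if the wrist force passes 120 N, or if a joint passes its speed limit or range.

### The arm

A 7-joint arm with a two-finger parallel gripper is mounted at the origin on the work surface. World frame = base frame: x ahead of the robot, y to its left, z up, the work surface at z = 0. Lengths are in m, angles in degrees, forces in N, time in s.
With the tool pointing down it reaches from about 0.425 to 1.025 m from the base axis. Payload 9.4 kg.
Tool frame: the origin (TCP) lies between the finger pads; the fingertips stand 14 mm ahead of it and the grasp point (between the pads) lies 5 mm behind it; z points along the fingers, x is the direction in which the jaws open and shut, and the axes are right-handed (so a half turn about z gives the same grasp; the last joint's range is limited). The gripper opens to 93 mm and grips with 3 to 60 N. Pads are 15 mm wide; open, the fingers measure 128 mm over their backs; the gripper's body (75 mm by 188 mm) begins 65 mm behind the grasp point.
Start: joints at [71.121, 34.337, -0.143, 91.639, 0.103, 54.024, -4.572], TCP at [0.181, -0.702, 0.233] pointing down, gripper open.
Joint ranges: [-147.43, 147.43], [-19.82, 112.94], [-74.19, 73.91], [6.32, 146.72], [-59.91, 239.91], [6.04, 106.73], [-150.56, 150.56]. Speed limits (degrees/s): [127.2, 127.2, 172.46, 172.46, 180, 180, 180].

### API

Orientations are given as [roll, pitch, yaw] about the fixed x, y, z axes, in that order (R = Rz(yaw) Ry(pitch) Rx(roll)).
In Python, from cell import r gives the robot as it stands.
- The arm moves only by the shell command python3 -m crank 'ROWS' [OPENING] [FORCE]. ROWS is JSON, a list of rows, each an object of numbers: "dx", "dy", "dz": the shift along the world's x, y, z in m; "wx", "wy", "wz": the turn, a rotation vector about the world's x, y, z in degrees. In form: [{"dx": .., "dy": .., "dz": .., "wx": .., "wy": .., "wz": ..}, ...]. A call has 1 to 12 rows; each row is the pose to reach, as a shift and turn from the pose commanded when the call began; what a row does not reach only later rows make up. A row lasts 1/10 s, in which the tool goes at most 50 mm and 8.59 degrees, less where a joint would pass 70% of its speed; a pose out of reach is approached as far as the arm can. A call with a gripper value outside its range is refused whole. OPENING is the opening, from 0 (shut) to 1 (fully open), set as the call begins (- or left out, the last holds). The fingers move at their own pace and stop on an object; FORCE is the grip in N (left out, the last holds). Time passes only in rows, so rows that repeat a pose let the fingers close. It gives the time, the measured TCP pose, the force and the opening at its end, in the units of the state.
- r.get_obs(): the state, without advancing time (a new reading comes with each control period).
- r.read_camera(name): name is "scene" or "top" or "wrist"; returns a dict with "image" (480x640x3 uint8, blue, green, red), "camera_matrix" (3x3 intrinsics, pixels), "dist_coeffs" ([k1, k2, p1, p2, k3] as OpenCV has them; the pictures are not rectified), "cam_to_world" (4x4, takes a point from camera to world coordinates); the wrist camera has in their place "mount" (4x4, takes a point from camera to tool coordinates, whose origin is the TCP and whose axes are the tool frame's). Camera axes: x right, y up, looking along -z (the intrinsics and any distortion apply to the point x, -y, -z); pixel columns grow to the right and rows downward; lengths in m; the calibration is good to about 2 mm. A picture is of the moment at which its call begins: read the wrist's pose just before it. There is no depth.
- r.hand_in(): hands the job in, once; it reports no verdict.
The state is a dict: "time": time; "qpos": joint angles; "dq": joint speeds; "joint_efforts": joint torques, N m; "eef_pos": TCP position; "eef_rot": TCP orientation; "ft_force": force on the tool from outside, world axes, zero at the start; "wrist_torque": the same for the moment, N m; "finger_gap": finger opening in m.
Only numpy, scipy, OpenCV 4.12 (cv2) and the standard library are available. Lean on these libraries where they do the work, as an engineer would, in place of code of your own. Each camera call takes 0.05 s, during which the arm holds its last target.

## Working session

There is one attempt and no reset: what is moved stays moved. The work goes in short steps, Python scripts to look and compute and a shell command to move; the robot and the scene stay as the last step left them, time stands still between calls to the robot, and variables do not carry over. Pictures are saved under pics/ and viewed, and the job is handed in when it is done.

```bash
ls; mkdir -p pics
python3 - <<'E'
from cell import r
import cv2
o=r.get_obs(); print(o)
for n in ("scene","top"):
    c=r.read_camera(n); cv2.imwrite(f"pics/{n}0.png",c["image"]); print(n,c["camera_matrix"],c["dist_coeffs"],c["cam_to_world"])
E
```

```text
pics
{'time': 0.0, 'qpos': array([71.11931691, 34.38427986, -0.14493423, 91.6822586 ,  0.10182704,
       54.02492921, -4.57257773]), 'dq': array([-0.08734453, -0.0084576 , -0.03270624, -0.01588025, -0.11800472,
        0.04573557,  0.06710818]), 'joint_efforts': array([-1.03954852e-03, -7.65050125e+01,  1.49792913e+00, -2.52340293e+01,
       -5.22119505e-02,  1.70247891e-02,  1.35735877e-04]), 'eef_pos': array([ 0.18121262, -0.7014818 ,  0.23175487]), 'eef_rot': array([ 1.79992260e+02,  9.10122494e-02, -7.55123435e+01]), 'ft_force': array([-0.64910643,  0.68951706,  0.16999973]), 'wrist_torque': array([-0.0205529 , -0.05487851, -0.0096692 ]), 'finger_gap': 0.09272016517156452}
scene [[490.82781973   0.         322.10989633]
 [  0.         490.82781973 241.16381642]
 [  0.           0.           1.        ]] [-0.0715467  0.         0.         0.         0.       ] [[-0.320081   -0.60778263  0.72673821  1.32203682]
 [ 0.94736682 -0.21072477  0.24102113  0.27949093]
 [ 0.00665328  0.76563395  0.64324209  0.75435724]
 [ 0.          0.          0.          1.        ]]
top [[434.09471101   0.         324.4764751 ]
 [  0.         434.09471101 245.04121423]
 [  0.           0.           1.        ]] [0.0233341 0.        0.        0.        0.       ] [[-8.18576832e-04  9.91792961e-01 -1.27851683e-01  5.04708370e-01]
 [-9.99980686e-01 -1.59954002e-03 -6.00579900e-03  3.74533801e-02]
 [-6.16101305e-03  1.27844297e-01  9.91775114e-01  1.05697735e+00]
 [ 0.00000000e+00  0.00000000e+00  0.00000000e+00  1.00000000e+00]]
```

View pics/scene0.png

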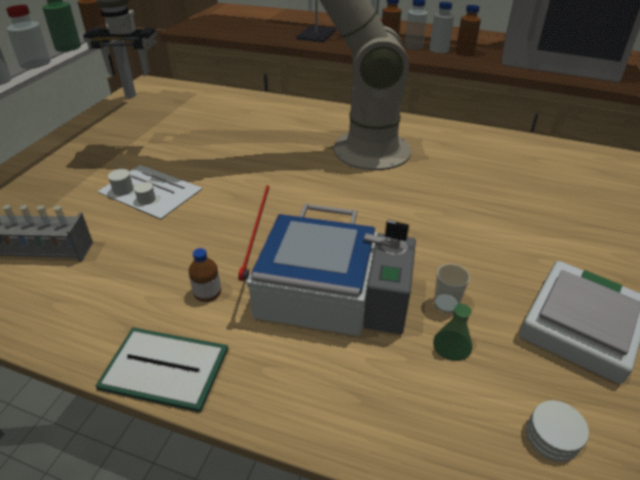

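View pics/top0.png

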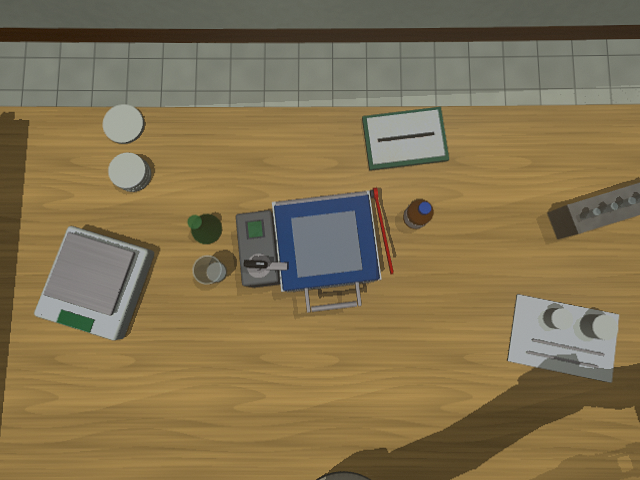

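Run:
```python
import cv2
a=cv2.imread("pics/scene0.png")[175:345,180:480]; cv2.imwrite("pics/scene0c.png",cv2.resize(a,(800,453),interpolation=cv2.INTER_CUBIC))
a=cv2.imread("pics/top0.png")[175:325,230:430]; cv2.imwrite("pics/top0c.png",cv2.resize(a,(800,600),interpolation=cv2.INTER_CUBIC))
```

```text
(no output)
```

View pics/scene0c.png

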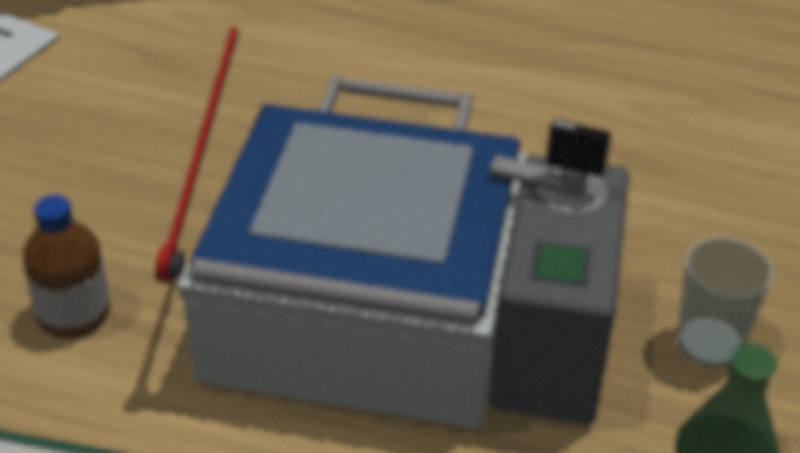

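View pics/top0c.png

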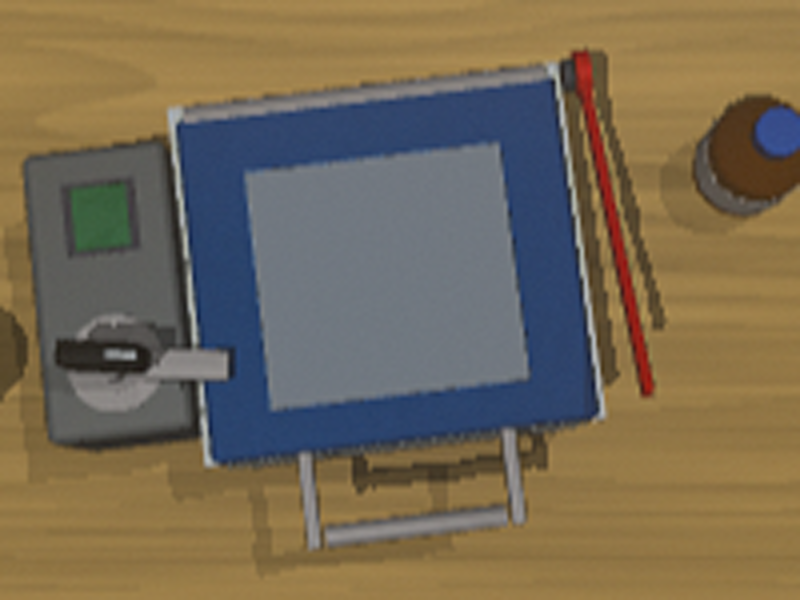

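```bash
cat > h.py <<'E'
import numpy as np, cv2
from scipy.spatial.transform import Rotation as R
def proj(P,K,D,T):
    P=np.asarray(P,float).reshape(-1,3); Ti=np.linalg.inv(T)
    c=(P@Ti[:3,:3].T+Ti[:3,3])*[1,-1,-1]
    return cv2.projectPoints(c.reshape(-1,1,3),np.zeros(3),np.zeros(3),np.array(K),np.array(D))[0].reshape(-1,2)
def W(p,s):  # warmer mm -> world m ; s=x,y,yaw(rad)
    p=np.asarray(p,float).reshape(-1,3)/1000
    c,n=np.cos(s[2]),np.sin(s[2])
    return p@np.array([[c,-n,0],[n,c,0],[0,0,1]]).T+[s[0],s[1],0]
CAM={}
def cam(n):
    from cell import r
    c=r.read_camera(n); return c
def mk(a,rad=200): return [100-rad*np.cos(a),-121,118+rad*np.sin(a)]
def tg(a,rad=62): return [-30-rad*np.sin(a),150-rad*np.cos(a),138]
E
cat > fit.py <<'E'
from h import *
from scipy.optimize import least_squares
from cell import r
sc=r.read_camera("scene"); tp=r.read_camera("top")
def u(c,x,y,x0,y0,k): return [(x+.5)/k-.5+x0,(y+.5)/k-.5+y0]
S=[((-135,-55,118),338,85),((-135,55,118),470,99),((-70,191,128),628,170),((90,191,128),612,312),((90,191,0),595,420),((110,-110,0),200,382),((110,110,0),480,425),((-90,-105,126),265,106),("m",234,31)]
T=[((90,191,128),25,158),((-70,191,128),50,443),((-90,-105,126),603,415),((-90,105,126),210,463),((-135,49,118),327,537),((-135,-49,118),507,516),("m",648,393),("t",231,364)]
def f(s,full=False):
    e=[]
    for c,L,x0,y0,k in((sc,S,180,175,800/300),(tp,T,230,175,4)):
        P=[mk(s[3]) if p[0]=="m" else tg(s[4]) if p[0]=="t" else p[0] for p in L]
        q=proj(W(P,s),c["camera_matrix"],c["dist_coeffs"],c["cam_to_world"])
        e.append(q-[u(c,p[1],p[2],x0,y0,k) for p in L])
    return e if full else np.concatenate(e).ravel()
o=least_squares(f,[.6,0.05,.1,.6,.1],loss="soft_l1")
print(o.x,np.degrees(o.x[2:]))
for e in f(o.x,True): print(e.round(1))
s=o.x
for n,p in dict(knob=(-30,150,170),bar=(-135,0,118),hinge=(100,0,118)).items(): print(n,W(p,s).round(4))
E
python3 fit.py
```

```text
[0.62801502 0.03835488 0.11571215 0.39485139 0.14209619] [ 6.62981781 22.6233181   8.14151173]
[[-0.7 -0.7]
 [-0.9  0.5]
 [ 1.5 -2.5]
 [ 1.7  0.2]
 [-0.2  5.6]
 [-3.2  2.3]
 [ 0.3  4.8]
 [-1.  -2.5]
 [ 0.7 -0.9]]
[[-1.1 -1.2]
 [-0.6  0.8]
 [-0.   0.9]
 [ 0.6  0.4]
 [-0.1 -0.1]
 [ 0.4 -0.2]
 [ 0.6  1. ]
 [-0.1 -0. ]]
knob [[0.5809 0.1839 0.17  ]]
bar [[0.4939 0.0228 0.118 ]]
hinge [[0.7273 0.0499 0.118 ]]
```

```bash
python3 -m crank '[{"dx":0.05,"dy":0.05,"dz":0.03,"wz":8},{"dx":0.09,"dy":0.1,"dz":0.05,"wz":16},{"dx":0.13,"dy":0.14,"dz":0.07,"wz":24},{"dx":0.17,"dy":0.18,"dz":0.09,"wz":32},{"dx":0.21,"dy":0.22,"dz":0.1,"wz":40},{"dx":0.25,"dy":0.26,"dz":0.11,"wz":48},{"dx":0.29,"dy":0.30,"dz":0.12,"wz":56},{"dx":0.32,"dy":0.34,"dz":0.12,"wz":64},{"dx":0.34,"dy":0.39,"dz":0.12,"wz":70},{"dx":0.35,"dy":0.43,"dz":0.12,"wz":74},{"dx":0.36,"dy":0.47,"dz":0.12,"wz":74},{"dx":0.37,"dy":0.51,"dz":0.12,"wz":74}]' 0.5 20; python3 -c "
from cell import r
print(r.get_obs()['qpos'])"
```

```text
[71.12247234 34.36703497 -0.14371166 91.66184375  0.10189741 54.02183987
 -4.5725161 ]schema error: expected keys dx, dy, dz, wx, wy, wz
```

```bash
python3 -m crank '[{"dx":0.05,"dy":0.05,"dz":0.03,"wx":0,"wy":0,"wz":8},{"dx":0.09,"dy":0.1,"dz":0.05,"wx":0,"wy":0,"wz":16},{"dx":0.13,"dy":0.14,"dz":0.07,"wx":0,"wy":0,"wz":24},{"dx":0.17,"dy":0.18,"dz":0.09,"wx":0,"wy":0,"wz":32},{"dx":0.21,"dy":0.22,"dz":0.1,"wx":0,"wy":0,"wz":40},{"dx":0.25,"dy":0.26,"dz":0.11,"wx":0,"wy":0,"wz":48},{"dx":0.29,"dy":0.30,"dz":0.12,"wx":0,"wy":0,"wz":56},{"dx":0.32,"dy":0.34,"dz":0.12,"wx":0,"wy":0,"wz":64},{"dx":0.34,"dy":0.39,"dz":0.12,"wx":0,"wy":0,"wz":70},{"dx":0.35,"dy":0.43,"dz":0.12,"wx":0,"wy":0,"wz":74},{"dx":0.36,"dy":0.47,"dz":0.12,"wx":0,"wy":0,"wz":74},{"dx":0.37,"dy":0.51,"dz":0.12,"wx":0,"wy":0,"wz":74}]' 0.5 20; python3 -c "
from cell import r
print(r.get_obs()['qpos'])"
```

```text
time: 1.4
eef_pos: [0.5331, -0.2438, 0.3514]
eef_rot: [-180.0, -0.0, -1.5]
ft_force: [0.9, -0.1, -0.5]
finger_gap: 0.0465
[ 37.76960619  19.85487582 -25.61697407 100.86873301   9.62182823
  61.422381     7.34377151]
```

```bash
python3 -m crank '[{"dx":0,"dy":0.05,"dz":0.01,"wx":0,"wy":0,"wz":0},{"dx":0,"dy":0.1,"dz":0.02,"wx":0,"wy":0,"wz":0},{"dx":0,"dy":0.15,"dz":0.03,"wx":0,"wy":0,"wz":0},{"dx":0,"dy":0.2,"dz":0.03,"wx":0,"wy":0,"wz":0},{"dx":0,"dy":0.25,"dz":0.03,"wx":0,"wy":0,"wz":0},{"dx":0,"dy":0.29,"dz":0.03,"wx":0,"wy":0,"wz":0},{"dx":0,"dy":0.29,"dz":0.03,"wx":0,"wy":0,"wz":0},{"dx":0,"dy":0.29,"dz":0.03,"wx":0,"wy":0,"wz":0}]'
python3 - <<'E'
from cell import r
import cv2,pickle
o=r.get_obs(); c=r.read_camera("wrist"); print(o["qpos"],o["eef_pos"],o["eef_rot"],o["dq"]); print(c["mount"],c["camera_matrix"],c["dist_coeffs"])
cv2.imwrite("pics/w1.png",c["image"]); pickle.dump((o,c),open("w1.pkl","wb"))
E
```

```text
time: 2.2
eef_pos: [0.5322, 0.0452, 0.3813]
eef_rot: [180.0, 0.0, -1.4]
ft_force: [-0.1, -0.7, 0.0]
finger_gap: 0.0466
[ 14.6733505   15.09915175 -32.58663596 104.05292166   9.03969973
  63.4434369  -22.45709354] [0.53224379 0.04516175 0.38131756] [ 1.79981240e+02  1.08650907e-02 -1.37963622e+00] [2.00678072 0.12490159 2.01085233 0.17108396 0.33687871 0.08152882
 0.37430754]
[[ 9.99999085e-01 -1.35247648e-03 -5.70915699e-06 -7.44729014e-04]
 [-1.30796528e-03 -9.65996820e-01 -2.58550638e-01 -7.13028585e-02]
 [ 3.44168628e-04  2.58550409e-01 -9.65997706e-01 -1.51959323e-01]
 [ 0.00000000e+00  0.00000000e+00  0.00000000e+00  1.00000000e+00]] [[396.36202223   0.         316.12948608]
 [  0.         396.36202223 233.98071495]
 [  0.           0.           1.        ]] [-0.05484695  0.          0.          0.          0.        ]
```

View pics/w1.png

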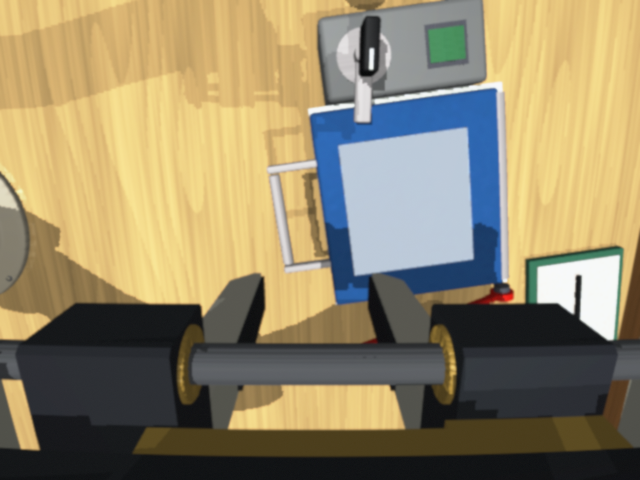

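Run:
```python
import cv2
a=cv2.imread("pics/w1.png")
cv2.imwrite("pics/w1a.png",cv2.resize(a[0:140,300:500],(800,560),interpolation=cv2.INTER_CUBIC))
cv2.imwrite("pics/w1b.png",cv2.resize(a[150:310,255:455],(750,600),interpolation=cv2.INTER_CUBIC))
```

```text
(no output)
```

View pics/w1a.png

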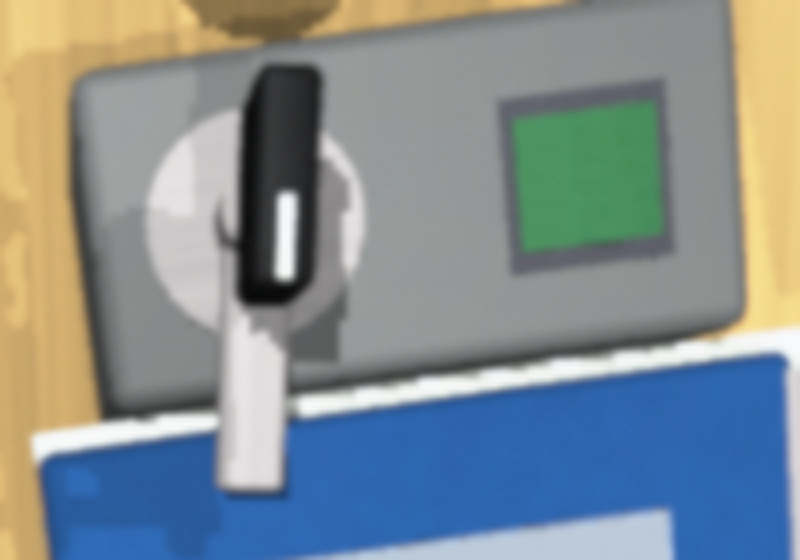

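View pics/w1b.png

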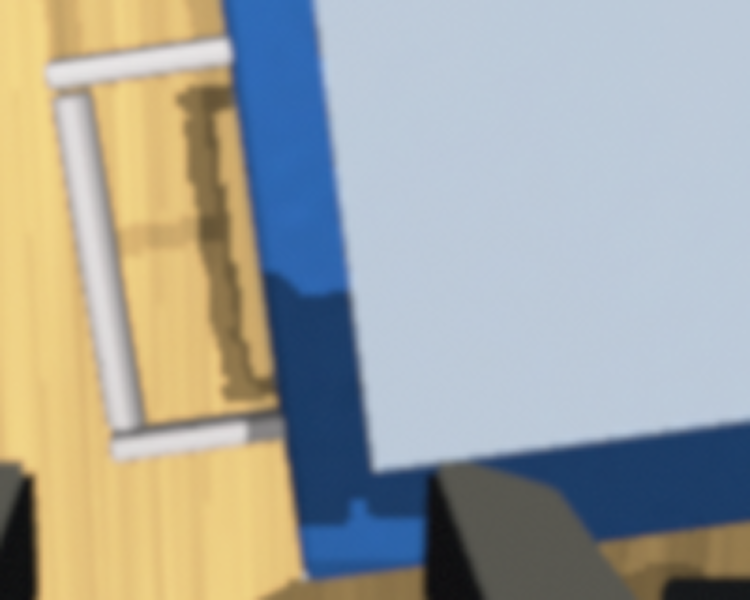

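```bash
cat > fit2.py <<'E'
from h import *
from scipy.optimize import least_squares
import pickle
from cell import r
tp=r.read_camera("top"); sc=r.read_camera("scene")
o,w=pickle.load(open("w1.pkl","rb"))
def wT(o,w):
    T=np.eye(4); T[:3,:3]=R.from_euler("xyz",o["eef_rot"],degrees=True).as_matrix(); T[:3,3]=o["eef_pos"]; return T@w["mount"]
A=[("t",250,491),((-30,150,188),288,182),((-90,105,126),42,457),((90,111,128),745,325),((-70,191,128),72,75)]
B=[((-135,49,118),73,95),((-135,-49,118),125,432),((-90,-105,126),305,578)]
T=[((90,191,128),25,158),((-70,191,128),50,443),((-90,-105,126),603,415),((-90,105,126),210,463),((-135,49,118),327,537),((-135,-49,118),507,516),("m",648,393),("t",231,364)]
S=[((-135,-55,118),338,85),((-135,55,118),470,99),((-70,191,128),628,170),((90,191,128),612,312),("m",234,31)]
def f(s,full=False):
    e=[]
    for c,L,x0,y0,k,M in((w,A,300,0,4,wT(o,w)),(w,B,255,150,3.75,wT(o,w)),(tp,T,230,175,4,tp["cam_to_world"]),(sc,S,180,175,800/300,sc["cam_to_world"])):
        P=[mk(s[3]) if p[0]=="m" else tg(s[4]) if p[0]=="t" else p[0] for p in L]
        q=proj(W(P,s),c["camera_matrix"],c["dist_coeffs"],M)
        e.append(q-[[(p[1]+.5)/k-.5+x0,(p[2]+.5)/k-.5+y0] for p in L])
    return e if full else np.concatenate(e).ravel()
q=least_squares(f,[.6,0.05,.1,.6,.1],loss="soft_l1"); s=q.x
print(s,np.degrees(s[2:]))
for e in f(s,True): print(e.round(1).tolist())
for n,p in dict(knob=(-30,150,170),bar=(-135,0,118),hinge=(100,0,118)).items(): print(n,W(p,s).round(4))
np.save("s.npy",s)
E
python3 fit2.py
```

```text
[0.62794465 0.03721835 0.1177689  0.38893662 0.16250985] [ 6.74766081 22.28442674  9.31112847]
[[0.3, 0.3], [1.3, -1.9], [-1.2, -0.5], [4.6, 0.8], [-0.8, -1.7]]
[[0.1, 0.1], [1.0, -1.8], [0.0, 3.1]]
[[-0.6, -1.0], [0.0, 1.0], [0.6, 0.8], [1.2, 0.5], [0.6, -0.0], [1.0, -0.2], [1.2, 1.2], [0.5, 0.7]]
[[-1.3, -0.8], [-1.5, 0.4], [0.9, -2.7], [1.2, -0.1], [0.2, -0.6]]
knob [[0.5805 0.1827 0.17  ]]
bar [[0.4939 0.0214 0.118 ]]
hinge [[0.7273 0.049  0.118 ]]
```

```bash
python3 -m crank '[{"dx":0.02,"dy":0.045,"dz":0,"wx":0,"wy":0,"wz":-1},{"dx":0.035,"dy":0.09,"dz":-0.01,"wx":0,"wy":0,"wz":-1},{"dx":0.048,"dy":0.125,"dz":-0.04,"wx":0,"wy":0,"wz":-1},{"dx":0.048,"dy":0.1375,"dz":-0.08,"wx":0,"wy":0,"wz":-1},{"dx":0.048,"dy":0.1375,"dz":-0.12,"wx":0,"wy":0,"wz":-1},{"dx":0.048,"dy":0.1375,"dz":-0.15,"wx":0,"wy":0,"wz":-1},{"dx":0.048,"dy":0.1375,"dz":-0.15,"wx":0,"wy":0,"wz":-1},{"dx":0.048,"dy":0.1375,"dz":-0.15,"wx":0,"wy":0,"wz":-1}]'
python3 - <<'E'
from cell import r
import cv2,pickle
o=r.get_obs(); c=r.read_camera("wrist"); print(o["qpos"],o["eef_pos"],o["eef_rot"],o["dq"])
cv2.imwrite("pics/w2.png",c["image"]); pickle.dump((o,c),open("w2.pkl","wb"))
E
```

```text
time: 3.15
eef_pos: [0.581, 0.1809, 0.2317]
eef_rot: [180.0, 0.0, -2.6]
ft_force: [0.5, 0.2, 0.3]
finger_gap: 0.0462
[ -1.63859073  29.13185676 -30.74459408 106.12656949  18.98665162
  49.9016946  -44.2094055 ] [0.58099437 0.18092399 0.23173175] [ 1.79981327e+02  2.98918747e-02 -2.61125902e+00] [ 0.15211621 -1.72921268 -0.79130479 -1.45062157 -0.15589309  0.17140099
 -0.04362595]
```

View pics/w2.png

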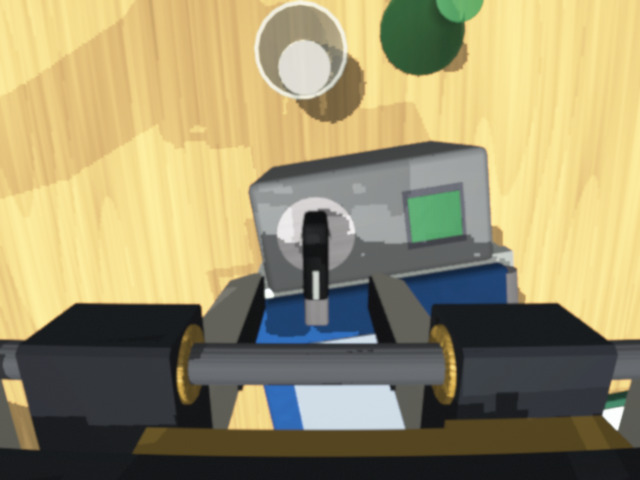

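Run:
```python
from h import *
import pickle
o,w=pickle.load(open("w2.pkl","rb")); s=np.load("s.npy")
T=np.eye(4); T[:3,:3]=R.from_euler("xyz",o["eef_rot"],degrees=True).as_matrix(); T[:3,3]=o["eef_pos"]; M=T@w["mount"]
a=s[4]
for l in (-22,0,22):
    print(proj(W([-30+l*np.sin(a),150+l*np.cos(a),188],s),w["camera_matrix"],w["dist_coeffs"],M))
print(proj(W([tg(a),(-70,191,128)],s),w["camera_matrix"],w["dist_coeffs"],M))
cv2.imwrite("pics/w2c.png",cv2.resize(w["image"][190:340,250:400],(600,600),interpolation=cv2.INTER_CUBIC))
```

```text
[[316.47076282 304.38945666]]
[[316.50058259 265.75613215]]
[[316.53171967 224.83097786]]
[[316.4320598  326.5160774 ]
 [245.391838   184.92809922]]
```

View pics/w2c.png

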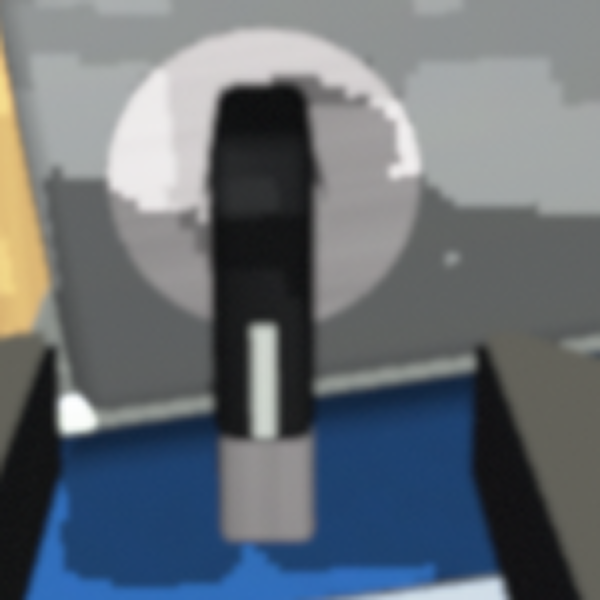

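```bash
python3 -m crank '[{"dx":0,"dy":0.002,"dz":-0.03,"wx":0,"wy":0,"wz":0},{"dx":0,"dy":0.002,"dz":-0.05,"wx":0,"wy":0,"wz":0},{"dx":0,"dy":0.002,"dz":-0.063,"wx":0,"wy":0,"wz":0},{"dx":0,"dy":0.002,"dz":-0.063,"wx":0,"wy":0,"wz":0}]' && python3 -m crank '[{"dx":0,"dy":0,"dz":0,"wx":0,"wy":0,"wz":0},{"dx":0,"dy":0,"dz":0,"wx":0,"wy":0,"wz":0},{"dx":0,"dy":0,"dz":0,"wx":0,"wy":0,"wz":0},{"dx":0,"dy":0,"dz":0,"wx":0,"wy":0,"wz":0},{"dx":0,"dy":0,"dz":0,"wx":0,"wy":0,"wz":0}]' 0 20
```

```text
time: 3.6
eef_pos: [0.5806, 0.1835, 0.1684]
eef_rot: [180.0, 0.0, -2.5]
ft_force: [-0.3, 0.2, 0.1]
finger_gap: 0.0465
time: 4.1
eef_pos: [0.5807, 0.184, 0.1688]
eef_rot: [-180.0, -0.0, -2.5]
ft_force: [-0.9, -0.9, 3.2]
finger_gap: 0.0139
```

```bash
python3 -m crank '[{"dx":0,"dy":0,"dz":0,"wx":0,"wy":0,"wz":-6},{"dx":0,"dy":0,"dz":0,"wx":0,"wy":0,"wz":-12},{"dx":0,"dy":0,"dz":0,"wx":0,"wy":0,"wz":-18},{"dx":0,"dy":0,"dz":0,"wx":0,"wy":0,"wz":-25},{"dx":0,"dy":0,"dz":0,"wx":0,"wy":0,"wz":-32},{"dx":0,"dy":0,"dz":0,"wx":0,"wy":0,"wz":-39},{"dx":0,"dy":0,"dz":0,"wx":0,"wy":0,"wz":-46},{"dx":0,"dy":0,"dz":0,"wx":0,"wy":0,"wz":-53},{"dx":0,"dy":0,"dz":0,"wx":0,"wy":0,"wz":-60},{"dx":0,"dy":0,"dz":0,"wx":0,"wy":0,"wz":-67},{"dx":0,"dy":0,"dz":0,"wx":0,"wy":0,"wz":-74},{"dx":0,"dy":0,"dz":0,"wx":0,"wy":0,"wz":-79}]' && python3 -m crank '[{"dx":0,"dy":0,"dz":0,"wx":0,"wy":0,"wz":-1},{"dx":0,"dy":0,"dz":0,"wx":0,"wy":0,"wz":-1}]'; python3 -c "
from cell import r
o=r.get_obs(); print(o['qpos'],o['wrist_torque'],o['ft_force'])"
```

```text
time: 5.3
eef_pos: [0.5812, 0.1835, 0.1689]
eef_rot: [-179.9, -0.0, -81.8]
ft_force: [1.7, -2.1, 1.6]
finger_gap: 0.014
time: 5.5
eef_pos: [0.5812, 0.1835, 0.1688]
eef_rot: [-179.9, -0.0, -82.4]
ft_force: [1.8, -4.1, 3.6]
finger_gap: 0.0144
[ -18.97084361   30.81173178   -5.73545119  110.41471981    4.75770632
   38.93455886 -110.04405659] [-0.80657742 -0.60873996 -0.09038508] [ 1.75591838 -4.07458519  3.64123904]
```

```bash
python3 -m crank '[{"dx":0,"dy":0,"dz":0,"wx":0,"wy":0,"wz":0},{"dx":0,"dy":0,"dz":0,"wx":0,"wy":0,"wz":0},{"dx":0,"dy":0,"dz":0,"wx":0,"wy":0,"wz":0},{"dx":0,"dy":0,"dz":0.02,"wx":0,"wy":0,"wz":0},{"dx":0,"dy":0,"dz":0.05,"wx":0,"wy":0,"wz":0},{"dx":0,"dy":0,"dz":0.09,"wx":0,"wy":0,"wz":8},{"dx":-0.01,"dy":-0.02,"dz":0.12,"wx":0,"wy":0,"wz":16},{"dx":-0.025,"dy":-0.05,"dz":0.13,"wx":0,"wy":0,"wz":24},{"dx":-0.04,"dy":-0.08,"dz":0.13,"wx":0,"wy":0,"wz":32},{"dx":-0.055,"dy":-0.11,"dz":0.13,"wx":0,"wy":0,"wz":40},{"dx":-0.07,"dy":-0.14,"dz":0.13,"wx":0,"wy":0,"wz":48},{"dx":-0.087,"dy":-0.162,"dz":0.13,"wx":0,"wy":0,"wz":56}]' 0.4 20 && python3 -m crank '[{"dx":0,"dy":0,"dz":0,"wx":0,"wy":0,"wz":8},{"dx":0,"dy":0,"dz":0,"wx":0,"wy":0,"wz":16},{"dx":0,"dy":0,"dz":0,"wx":0,"wy":0,"wz":24},{"dx":0,"dy":0,"dz":0,"wx":0,"wy":0,"wz":32},{"dx":0,"dy":0,"dz":0,"wx":0,"wy":0,"wz":33},{"dx":0,"dy":0,"dz":0,"wx":0,"wy":0,"wz":33}]' 0.35 20
python3 - <<'E'
from cell import r
import cv2,pickle
o=r.get_obs(); c=r.read_camera("wrist"); print(o["qpos"],o["eef_pos"],o["eef_rot"],o["finger_gap"])
cv2.imwrite("pics/w3.png",c["image"]); pickle.dump((o,c),open("w3.pkl","wb"))
E
```

```text
time: 6.7
eef_pos: [0.4925, 0.0202, 0.2982]
eef_rot: [180.0, 0.0, -26.2]
ft_force: [0.6, -0.8, -0.1]
finger_gap: 0.0372
time: 7.3
eef_pos: [0.4932, 0.0219, 0.2982]
eef_rot: [-180.0, 0.0, 6.3]
ft_force: [0.5, -0.9, 0.2]
finger_gap: 0.0327
[ 11.70732648  15.55570379 -26.09685046 115.59877607   8.74992928
  50.71594915 -12.80294547] [0.49324582 0.02192111 0.29824769] [-1.79989953e+02  2.27611353e-02  6.32021041e+00] 0.03271794708093757
```

View pics/w3.png

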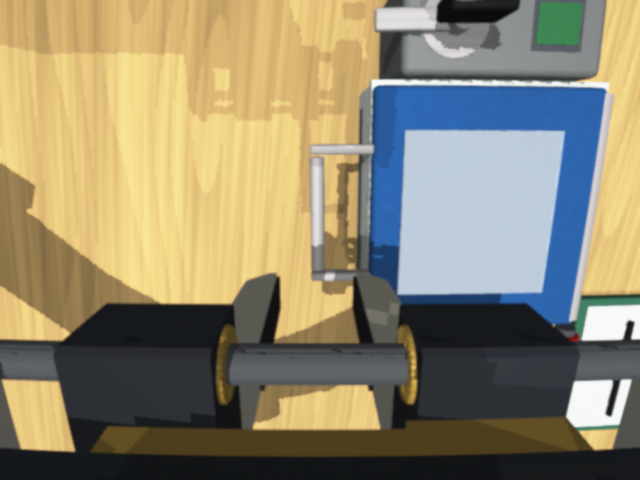

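```bash
python3 -m crank '[{"dx":0.0007,"dy":0,"dz":-0.04,"wx":0,"wy":0,"wz":0.4},{"dx":0.0007,"dy":0,"dz":-0.08,"wx":0,"wy":0,"wz":0.4},{"dx":0.0007,"dy":0,"dz":-0.12,"wx":0,"wy":0,"wz":0.4},{"dx":0.0007,"dy":0,"dz":-0.145,"wx":0,"wy":0,"wz":0.4},{"dx":0.0007,"dy":0,"dz":-0.165,"wx":0,"wy":0,"wz":0.4},{"dx":0.0007,"dy":0,"dz":-0.185,"wx":0,"wy":0,"wz":0.4},{"dx":0.0007,"dy":0,"dz":-0.185,"wx":0,"wy":0,"wz":0.4}]' && python3 -m crank '[{"dx":0,"dy":0,"dz":0,"wx":0,"wy":0,"wz":0},{"dx":0,"dy":0,"dz":0,"wx":0,"wy":0,"wz":0},{"dx":0,"dy":0,"dz":0,"wx":0,"wy":0,"wz":0},{"dx":0,"dy":0,"dz":0,"wx":0,"wy":0,"wz":0},{"dx":0,"dy":0,"dz":0,"wx":0,"wy":0,"wz":0}]' 0 40;  python3 - <<'E'
from cell import r
import cv2,pickle
from h import *
o=r.get_obs(); c=r.read_camera("wrist"); print(o["qpos"],o["eef_pos"],o["eef_rot"],o["finger_gap"],o["ft_force"],o["wrist_torque"])
s=np.load("s.npy"); d=(o["eef_pos"]-[s[0],s[1],0]); print(R.from_euler("z",-s[2]).apply(d))
cv2.imwrite("pics/w4.png",c["image"]);c=r.read_camera("top");cv2.imwrite("pics/top4.png",c["image"])
E
```

```text
time: 8.05
eef_pos: [0.493, 0.0221, 0.1114]
eef_rot: [180.0, 0.2, 6.8]
ft_force: [-0.5, 0.2, 0.3]
finger_gap: 0.0326
time: 8.55
eef_pos: [0.4942, 0.0219, 0.1142]
eef_rot: [180.0, -0.1, 6.9]
ft_force: [-2.6, 0.3, 6.7]
finger_gap: 0.0109
[  3.98622669  30.34503678 -18.32105309 126.70102371  21.48270239
  25.76605478 -24.60980424] [0.49418283 0.02186422 0.11422003] [ 1.79981883e+02 -5.02990978e-02  6.86003684e+00] 0.010892469776350415 [-2.63425526  0.32256427  6.74426481] [-0.01434723  0.42033569 -0.04291422]
[-0.13463935  0.00046882  0.11422003]
```

View pics/w4.png

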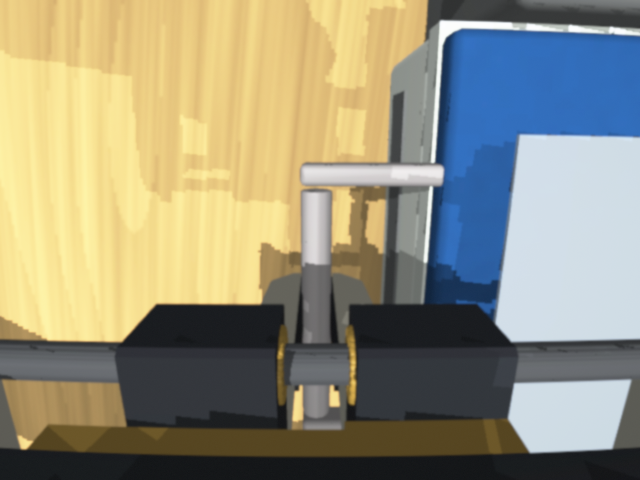

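```bash
python3 -m crank '[{"dx":0.0003,"dy":0,"dz":0.012,"wx":0,"wy":0,"wz":0},{"dx":0.0012,"dy":0.0001,"dz":0.0235,"wx":0,"wy":0,"wz":0},{"dx":0.0026,"dy":0.0003,"dz":0.035,"wx":0,"wy":0,"wz":0},{"dx":0.0047,"dy":0.0006,"dz":0.0467,"wx":0,"wy":0,"wz":0},{"dx":0.0073,"dy":0.0009,"dz":0.058,"wx":0,"wy":0,"wz":0},{"dx":0.0104,"dy":0.0012,"dz":0.0694,"wx":0,"wy":0,"wz":0},{"dx":0.0142,"dy":0.0017,"dz":0.0806,"wx":0,"wy":0,"wz":0},{"dx":0.0142,"dy":0.0017,"dz":0.0806,"wx":0,"wy":0,"wz":0},{"dx":0.0142,"dy":0.0017,"dz":0.0806,"wx":0,"wy":0,"wz":0}]';  python3 - <<'E'
from cell import r
import cv2,pickle
from h import *
o=r.get_obs(); print(o["qpos"],o["eef_pos"],o["finger_gap"],o["ft_force"],o["wrist_torque"])
s=np.load("s.npy"); d=(o["eef_pos"]-[s[0],s[1],0]); print(R.from_euler("z",-s[2]).apply(d))
for n in("scene","top","wrist"):
    c=r.read_camera(n);cv2.imwrite(f"pics/{n}5.png",c["image"]); pickle.dump((o,c),open(f"{n}5.pkl","wb"))
a=cv2.imread("pics/scene5.png")[155:325,180:480]; cv2.imwrite("pics/scene5c.png",cv2.resize(a,(800,453),interpolation=cv2.INTER_CUBIC))
a=cv2.imread("pics/top5.png")[175:325,230:430]; cv2.imwrite("pics/top5c.png",cv2.resize(a,(800,600),interpolation=cv2.INTER_CUBIC))
E
```

```text
time: 9.55
eef_pos: [0.5079, 0.0235, 0.1941]
eef_rot: [180.0, 0.0, 6.9]
ft_force: [-0.4, -0.1, -5.8]
finger_gap: 0.011
[  8.34505147  24.20447745 -23.51953619 120.92397354  15.52398153
  37.70853899 -18.82598007] [0.50791467 0.02349225 0.19408694] 0.01102113222950458 [-0.3663932  -0.05395608 -5.83448981] [ 0.0312262  -0.00082037  0.04408312]
[-0.12081134  0.00047212  0.19408694]
```

View pics/scene5c.png

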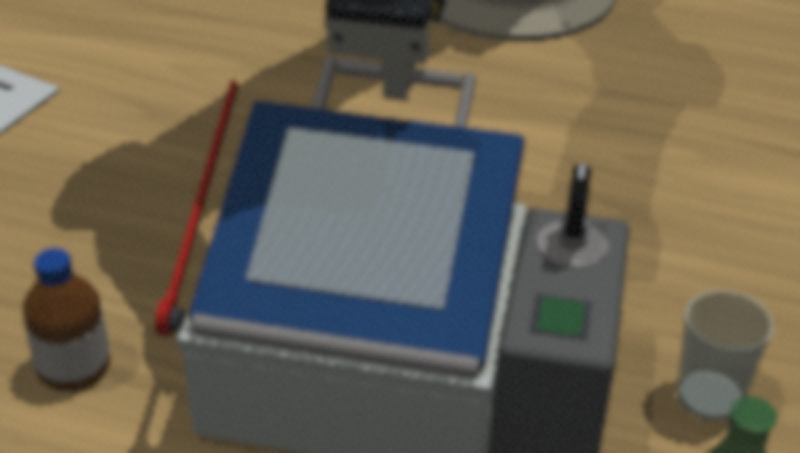

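View pics/top5c.png

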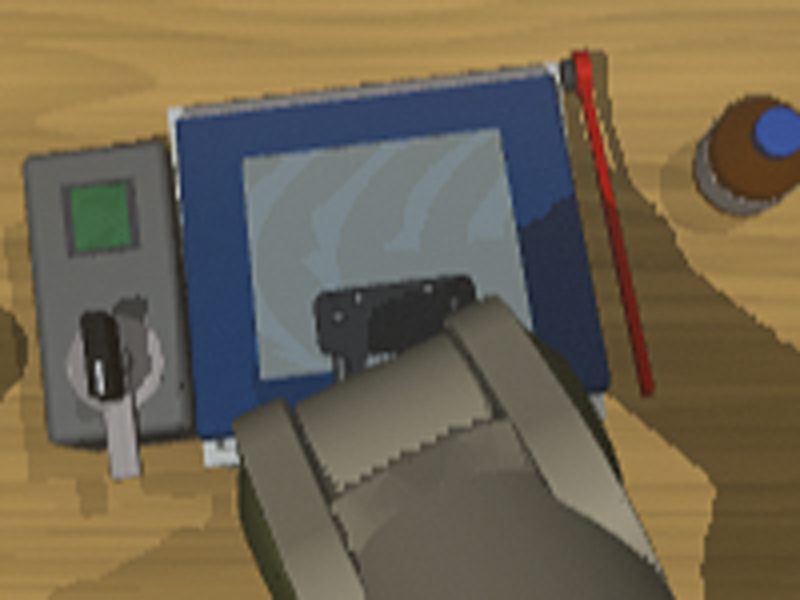

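View pics/wrist5.png

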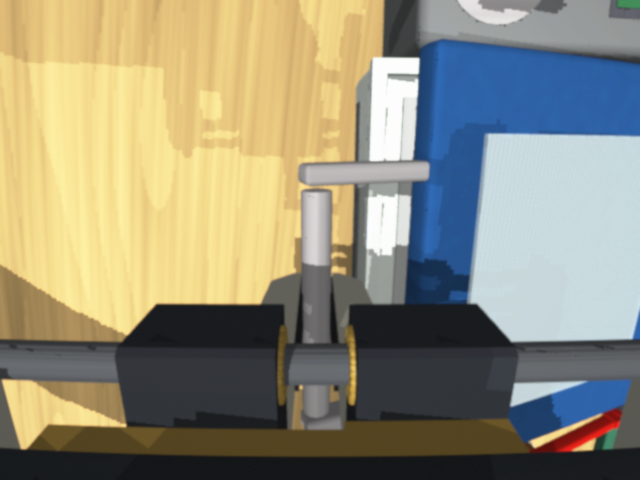

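```bash
cat > mark.py <<'E'
import sys
from h import *
from scipy.optimize import least_squares, minimize
import pickle
s=np.load("s.npy")
tag=sys.argv[1]
for n in ("scene","top"):
    o,c=pickle.load(open(f"{n}{tag}.pkl","rb")); im=c["image"].astype(float)
    red=np.clip(im[...,2]-np.maximum(im[...,1],im[...,0]),0,None)
    # red area near
    red=red-0
    m=np.zeros(red.shape); 
    q=proj(W([mk(a,rad) for a in(.2,.9) for rad in(-15,215)],s),c["camera_matrix"],c["dist_coeffs"],c["cam_to_world"])
    x0,y0=q.min(0).astype(int)-3; x1,y1=q.max(0).astype(int)+4
    sub=im[y0:y1,x0:x1]; hsv=cv2.cvtColor(c["image"][y0:y1,x0:x1],cv2.COLOR_BGR2HSV)
    # redness ratio relative: (R-G)/R  wood ~0.25, red ~0.9
    rr=np.clip(((sub[...,2]-sub[...,1])/(sub[...,2]+1)-.45)/.35,0,1)
    rr[(sub[...,2]<40)]=0
    lab,L=cv2.connectedComponentsWithStats((rr>.2).astype(np.uint8))[1:3]
    k=1+np.argmax(L[1:,4]); rr=rr*(cv2.dilate((lab==k).astype(np.uint8),np.ones((3,3)))>0)
    ys,xs=np.nonzero(rr>0); w=rr[ys,xs]; P=np.c_[xs+x0,ys+y0].astype(float)
    # axis fit using the arm part only
    d=np.subtract(*[proj(W(mk(.39,rr_),s),c["camera_matrix"],c["dist_coeffs"],c["cam_to_world"])[0] for rr_ in(200,0)]); d/=np.linalg.norm(d)
    h=proj(W(mk(.39,0),s),c["camera_matrix"],c["dist_coeffs"],c["cam_to_world"])[0]
    t=(P-h)@d; v=(P-h)@[-d[1],d[0]]
    sel=t>15
    # weighted line + tip by profile
    cf=np.polyfit(t[sel],v[sel],1,w=w[sel])
    b=np.arange(int(t.min())-1,int(t.max())+3); prof=np.histogram(t,bins=b-.5,weights=w)[0]
    med=np.median(prof[(b[:-1]>20)&(b[:-1]<t.max()-6)])
    e=prof[b[:-1]>t.max()-8].sum()/med; tip=t.max()-8+e
    # use floor-consistent start
    st=b[:-1][b[:-1]>t.max()-8][0]-.5; tip=st+e
    tp=h+d*tip+np.array([-d[1],d[0]])*np.polyval(cf,tip)
    print(n,"tip px",tp.round(2),"line slope deg",np.degrees(np.arctan(cf[0])).round(2),"off at t=20",np.polyval(cf,20).round(2))
    for a in(.34,.36,.38,.40,.42,.44,.46): 
        q=proj(W([mk(a,0),mk(a),mk(a,60)],s),c["camera_matrix"],c["dist_coeffs"],c["cam_to_world"]); l=q[1]-q[0]
        print("  ",a,q[1].round(2),"slope",np.degrees(np.arctan2(l[1],l[0])-np.arctan2(d[1],d[0])).round(2))
    x0,y0,x1,y1=[int(v) for v in(x0,y0,x1,y1)]
E
python3 mark.py 5
python3 - <<'E'
import cv2
a=cv2.imread("pics/scene5.png")[175:225,255:365]; cv2.imwrite("pics/scene5d.png",cv2.resize(a,(800,364),interpolation=cv2.INTER_CUBIC))
E
```

```text
scene tip px [266.44 189.  ] line slope deg -0.16 off at t=20 0.06
   0.34 [268.37 188.47] slope 1.0
   0.36 [268.06 187.31] slope 0.6
   0.38 [267.75 186.18] slope 0.2
   0.4 [267.42 185.08] slope -0.2
   0.42 [267.07 184.  ] slope -0.58
   0.44 [266.72 182.94] slope -0.97
   0.46 [266.36 181.91] slope -1.35
top tip px [391.98 272.9 ] line slope deg -0.21 off at t=20 0.86
   0.34 [392.4  276.07] slope 0.58
   0.36 [392.58 275.28] slope 0.35
   0.38 [392.76 274.45] slope 0.12
   0.4 [392.93 273.57] slope -0.12
   0.42 [393.1  272.65] slope -0.37
   0.44 [393.26 271.69] slope -0.62
   0.46 [393.42 270.68] slope -0.89
```

View pics/scene5d.png

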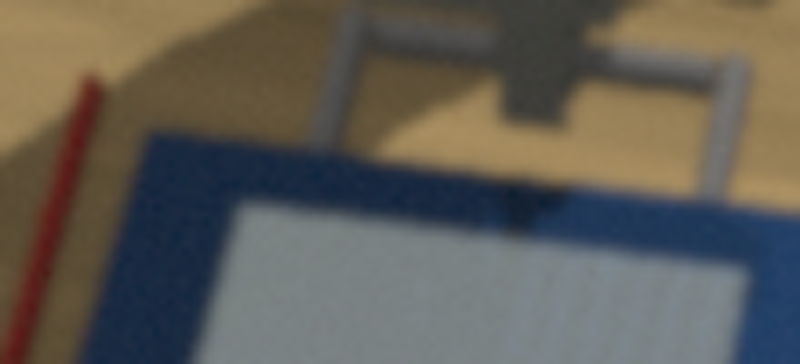

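Run:
```python
from h import *
import pickle
s=np.load("s.npy"); o,c=pickle.load(open("scene5.pkl","rb"))
def ld(a,r,y,h=0): return [100-r*np.cos(a)+h*np.sin(a),y,118+r*np.sin(a)+h*np.cos(a)]
for a in(.30,.33,.347,.36,.39):
    print(a,proj(W([ld(a,235,-55),ld(a,235,55),ld(a,241,-59,6),ld(a,241,59,6),ld(a,190,-105,8)],s),c["camera_matrix"],c["dist_coeffs"],c["cam_to_world"]).round(1).tolist())
```

```text
0.3 [[303.4, 181.8], [355.2, 188.1], [302.0, 177.5], [357.6, 184.3], [274.6, 193.1]]
0.33 [[303.1, 179.6], [355.2, 186.0], [301.6, 175.4], [357.6, 182.1], [274.2, 191.5]]
0.347 [[302.9, 178.5], [355.2, 184.8], [301.4, 174.2], [357.6, 180.9], [273.9, 190.6]]
0.36 [[302.8, 177.6], [355.2, 183.9], [301.3, 173.3], [357.6, 180.0], [273.8, 189.9]]
0.39 [[302.4, 175.5], [355.2, 181.9], [300.9, 171.2], [357.6, 178.0], [273.3, 188.4]]
```

```bash
python3 -m crank '[{"dx":0.0024,"dy":0.0003,"dz":0.0065,"wx":0,"wy":0,"wz":0},{"dx":0.005,"dy":0.0006,"dz":0.0127,"wx":0,"wy":0,"wz":0},{"dx":0.005,"dy":0.0006,"dz":0.0127,"wx":0,"wy":0,"wz":0},{"dx":0.005,"dy":0.0006,"dz":0.0127,"wx":0,"wy":0,"wz":0}]';  cat > look.py <<'E'
from cell import r
import cv2,pickle,sys
from h import *
t=sys.argv[1]
o=r.get_obs(); print(o["time"],o["eef_pos"],o["finger_gap"],o["ft_force"],o["wrist_torque"])
s=np.load("s.npy"); d=(o["eef_pos"]-[s[0],s[1],0]); d=R.from_euler("z",-s[2]).apply(d); print(d, "a from z",np.arcsin((d[2]-.1142)/.235),"a from x",np.arccos((.1-d[0]+.0004)/.235))
for n in("scene","top","wrist"):
    c=r.read_camera(n);cv2.imwrite(f"pics/{n}{t}.png",c["image"]); pickle.dump((o,c),open(f"{n}{t}.pkl","wb"))
a=cv2.imread(f"pics/scene{t}.png")[165:295,225:395]; cv2.imwrite(f"pics/scene{t}c.png",cv2.resize(a,None,fx=4.6,fy=4.6,interpolation=cv2.INTER_CUBIC))
E
python3 look.py 6; python3 mark.py 6
```

```text
time: 10.1
eef_pos: [0.5129, 0.0241, 0.2067]
eef_rot: [180.0, 0.0, 6.9]
ft_force: [-2.8, -0.9, -3.2]
finger_gap: 0.011
10.1 [0.512925   0.0240951  0.20673618] 0.010957735228766481 [-2.82738591 -0.8647608  -3.2205218 ] [-0.13895763  0.63708748  0.03648534]
[-0.11576488  0.0004821   0.20673618] a from z 0.40473042133800097 a from x 0.403097033719354
scene tip px [266.66 188.32] line slope deg -0.14 off at t=20 0.06
   0.34 [268.37 188.47] slope 1.0
   0.36 [268.06 187.31] slope 0.6
   0.38 [267.75 186.18] slope 0.2
   0.4 [267.42 185.08] slope -0.2
   0.42 [267.07 184.  ] slope -0.58
   0.44 [266.72 182.94] slope -0.97
   0.46 [266.36 181.91] slope -1.35
top tip px [392.   272.95] line slope deg -0.2 off at t=20 0.83
   0.34 [392.4  276.07] slope 0.58
   0.36 [392.58 275.28] slope 0.35
   0.38 [392.76 274.45] slope 0.12
   0.4 [392.93 273.57] slope -0.12
   0.42 [393.1  272.65] slope -0.37
   0.44 [393.26 271.69] slope -0.62
   0.46 [393.42 270.68] slope -0.89
```

View pics/scene6c.png

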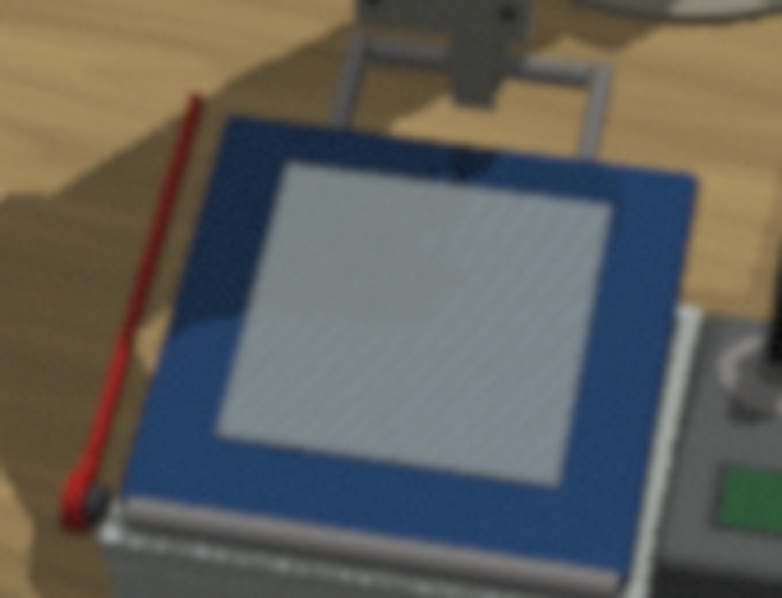

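View pics/wrist6.png

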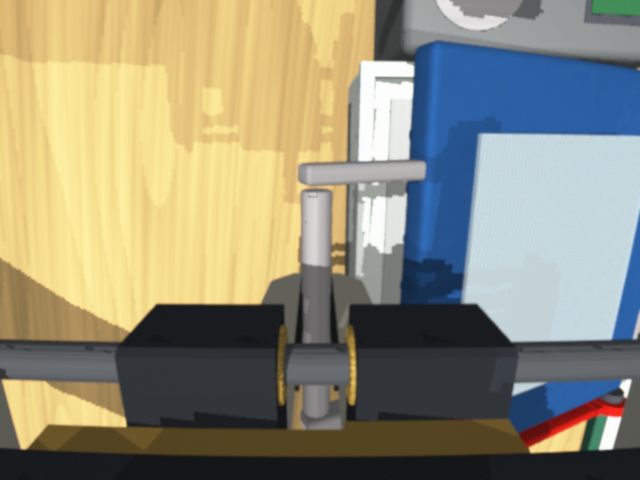

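```bash
cat > edge.py <<'E'
from h import *
import pickle,sys
t=sys.argv[1]
s=np.load("s.npy"); o,c=pickle.load(open(f"scene{t}.pkl","rb")); im=c["image"].astype(float)
pr=lambda P:proj(W(P,s),c["camera_matrix"],c["dist_coeffs"],c["cam_to_world"])
def ld(a,r,y,h=0): return [100-r*np.cos(a)+h*np.sin(a),y,118+r*np.sin(a)+h*np.cos(a)]
a0=.4
# row-wise subpixel: ratio images
B=im[...,0]/(im.sum(2)+1); Rr=im[...,2]/(im.sum(2)+1)
e=pr([ld(a0,175,-105,8),ld(a0,25,-105,8)]); m=pr([ld(a0,185,-121),ld(a0,40,-121)])
def slope(p): return np.degrees(np.arctan2(p[0,0]-p[1,0],p[1,1]-p[0,1]))
E=[];M=[]
for y in range(int(e[0,1])+1,int(e[1,1])):
    xe=np.interp(y,e[:,1],e[:,0]); x0=int(xe)-5; p=B[y,x0:x0+12]
    th=(p[:3].mean()+p[-3:].mean())/2; k=np.argmax(p>th)
    if k>0: E.append((y,x0+k-1+(th-p[k-1])/(p[k]-p[k-1])))
for y in range(int(m[0,1])+1,int(m[1,1])):
    xe=np.interp(y,m[:,1],m[:,0]); x0=int(round(xe))-5; p=Rr[y,x0:x0+11]; w=np.clip(p-np.sort(p)[:6].mean()-.04,0,None)
    M.append((y,(w*np.arange(x0,x0+11)).sum()/w.sum()))
def fit(L):
    L=np.array(L); g=np.ones(len(L),bool)
    for _ in range(4):
        q=np.polyfit(L[g,0],L[g,1],1); res=L[:,1]-np.polyval(q,L[:,0]); g=abs(res)<max(.3,2*res[g].std())
    return q,res[g].std(),g.sum(),len(g)
qe,qm=fit(E),fit(M)
print("edge",-np.degrees(np.arctan(qe[0][0])),qe[1:],"marker",-np.degrees(np.arctan(qm[0][0])),qm[1:])
for a in(.34,.36,.38,.40,.42,.44,.46):
    print(a,"edge top %.2f bottom %.2f marker %.2f"%(slope(pr([ld(a,175,-105,8),ld(a,25,-105,8)])),slope(pr([ld(a,175,-105,-8),ld(a,25,-105,-8)])),slope(pr([ld(a,185,-121),ld(a,40,-121)]))))
E
python3 edge.py 6; python3 edge.py 5
```

```text
edge 16.468893312647793 (np.float64(0.11589402538552515), np.int64(51), 65) marker 16.35583766255925 (np.float64(0.07458763928173201), np.int64(59), 62)
0.34 edge top 17.09 bottom 16.91 marker 17.52
0.36 edge top 16.70 bottom 16.53 marker 17.11
0.38 edge top 16.31 bottom 16.16 marker 16.71
0.4 edge top 15.94 bottom 15.79 marker 16.32
0.42 edge top 15.56 bottom 15.42 marker 15.93
0.44 edge top 15.20 bottom 15.06 marker 15.55
0.46 edge top 14.83 bottom 14.71 marker 15.17
edge 17.20212289870283 (np.float64(0.17698123117231015), np.int64(56), 65) marker 16.390376585079025 (np.float64(0.07804860599570908), np.int64(62), 62)
0.34 edge top 17.09 bottom 16.91 marker 17.52
0.36 edge top 16.70 bottom 16.53 marker 17.11
0.38 edge top 16.31 bottom 16.16 marker 16.71
0.4 edge top 15.94 bottom 15.79 marker 16.32
0.42 edge top 15.56 bottom 15.42 marker 15.93
0.44 edge top 15.20 bottom 15.06 marker 15.55
0.46 edge top 14.83 bottom 14.71 marker 15.17
```

```bash
cat > panel.py <<'E'
from h import *
import pickle,sys
from scipy.optimize import least_squares
s=np.load("s.npy"); o,c=pickle.load(open("scene6.pkl","rb"))
K,D,T=c["camera_matrix"],c["dist_coeffs"],c["cam_to_world"]
def ld(a,r,y,h=0): return [100-r*np.cos(a)+h*np.sin(a),y,118+r*np.sin(a)+h*np.cos(a)]
def quad(im,g):
    g=np.array(g,np.float32).reshape(-1,1,2)
    G=cv2.cvtColor(im,cv2.COLOR_BGR2GRAY); HSV=im.astype(float); sat=(im.max(2).astype(float)-im.min(2))/(im.max(2)+1.)
    S=(255*(1-sat)).astype(np.uint8)
    return cv2.cornerSubPix(S,g,(4,4),(-1,-1),(3,100,.01)).reshape(-1,2)
def crop(p,x0,y0,k): return [((x+.5)/k-.5+x0,(y+.5)/k-.5+y0) for x,y in p]
im0=cv2.imread("pics/scene0.png"); 
q0=quad(im0,crop([(297,124),(472,147),(445,262),(250,235)],180,175,800/300))
q5=quad(cv2.imread("pics/scene5.png"),crop([(290,128),(473,152),(445,306),(248,278)],180,155,800/300))
q6=quad(cv2.imread("pics/scene6.png"),crop([(288,163),(612,205),(560,485),(220,435)],225,165,4.6))
print(q0.round(2).tolist(),q6.round(2).tolist())
# local coords r,y from q0 with a=0, per-corner
def pj(P): return proj(W(P,s),K,D,T)
f=lambda v:(pj([ld(0,v[2*i],v[2*i+1],8) for i in range(4)])-q0).ravel()
v=least_squares(f,[150,-60,150,60,50,60,50,-60]).x; print("panel r,y",v.round(1))
for q in(q5,q6):
    for i in range(4):
        aa=least_squares(lambda a:(pj([ld(a[0],v[2*i],v[2*i+1],8)])-q[i]).ravel(),[.35]); print(round(aa.x[0],4),aa.fun.round(2),end=" ")
    aa=least_squares(lambda a:(pj([ld(a[0],v[2*i],v[2*i+1],8) for i in range(4)])-q).ravel(),[.35]); print("all",aa.x)
E
python3 panel.py
```

```text
[[291.05999755859375, 221.19000244140625], [356.69000244140625, 229.80999755859375], [346.05999755859375, 273.3500061035156], [272.6000061035156, 262.2699890136719]] [[286.6199951171875, 199.16000366210938], [357.8999938964844, 208.80999755859375], [345.7799987792969, 270.5400085449219], [270.9599914550781, 259.19000244140625]]
panel r,y [164.5 -68.2 165.5  70.4  33.9  71.   34.1 -70.1]
0.3817 [ 0.87 -0.24] 0.3454 [-0.74  0.01] 0.3095 [ 0.08 -0.02] 0.3968 [ 0.05 -0.05] all [0.36375528]
0.4462 [ 0.73 -0.25] 0.4101 [-0.82  0.04] 0.3929 [ 0.01 -0.  ] 0.4712 [ 0.06 -0.1 ] all [0.42883371]
```

```bash
cat >> panel.py <<'E'
print("slopes")
sl=lambda a,b:np.degrees(np.arctan2(a[0]-b[0],b[1]-a[1]))
print("obs0",sl(q0[0],q0[3]),sl(q0[1],q0[2]),"obs5",sl(q5[0],q5[3]),sl(q5[1],q5[2]),"obs6",sl(q6[0],q6[3]),sl(q6[1],q6[2]))
for a in(0,.347,.37,.39,.404,.42,.44):
    p=pj([ld(a,165,-70,8),ld(a,165,70,8),ld(a,34,70,8),ld(a,34,-70,8)]); print(a,sl(p[0],p[3]),sl(p[1],p[2]),p[:2].round(1).tolist())
E
python3 panel.py | sed -n '/slopes/,$p'
```

```text
slopes
obs0 24.204134 13.721046 obs5 15.49728 11.522263 obs6 14.61272 11.109633
0 23.110856868345007 14.148514229038561 [[290.3, 220.9], [356.5, 229.9]]
0.347 15.833060558469183 11.140251557205048 [[287.7, 202.7], [356.9, 211.7]]
0.37 15.442554539991972 10.98184560013142 [[287.5, 201.7], [356.9, 210.7]]
0.39 15.108730585538348 10.846615631575823 [[287.2, 200.8], [356.9, 209.8]]
0.404 14.878025189677412 10.753253628866727 [[287.0, 200.3], [356.9, 209.3]]
0.42 14.617181227377795 10.647786045651946 [[286.8, 199.6], [356.8, 208.6]]
0.44 14.29510050773712 10.517687460170256 [[286.6, 198.8], [356.8, 207.9]]
```

```bash
python3 -m crank '[{"dx":0,"dy":0,"dz":0,"wx":0,"wy":0,"wz":0},{"dx":0,"dy":0,"dz":0,"wx":0,"wy":0,"wz":0},{"dx":0,"dy":0,"dz":0,"wx":0,"wy":0,"wz":0},{"dx":0,"dy":0,"dz":0,"wx":0,"wy":0,"wz":0},{"dx":0,"dy":0,"dz":0,"wx":0,"wy":0,"wz":0},{"dx":0,"dy":0,"dz":0,"wx":0,"wy":0,"wz":0}]'; python3 look.py 7; python3 edge.py 7|head -1
```

```text
time: 10.85
eef_pos: [0.5128, 0.0241, 0.2065]
eef_rot: [180.0, 0.1, 6.9]
ft_force: [-5.1, -1.8, -3.8]
finger_gap: 0.0109
10.85 [0.51283925 0.02411518 0.20652176] 0.01085266016665274 [-5.13026087 -1.83061442 -3.78303554] [-0.23967979  1.02468707 -0.03421189]
[-0.11584767  0.00051211  0.20652176] a from z 0.4037379924339945 a from x 0.40219792468072235
edge 16.40306282769559 (np.float64(0.11750136893765181), np.int64(51), 65) marker 16.36780356332341 (np.float64(0.08816697562397983), np.int64(59), 62)
```

View pics/scene7.png

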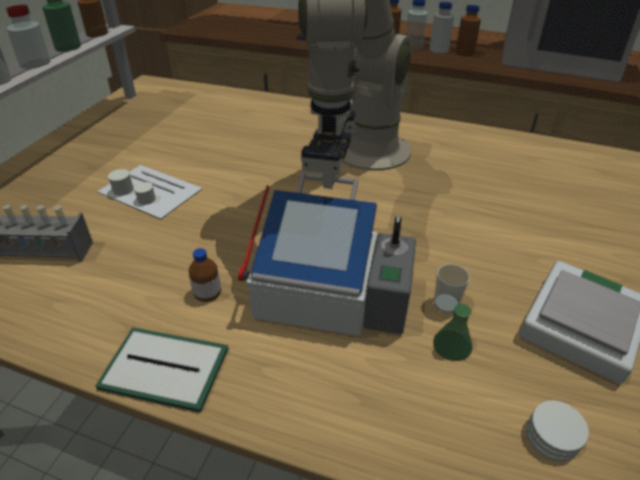

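The scene picture shows the lid raised beside the red marker, with its left edge at (258,270)–(272,192) and the marker tip at (267,186). The knob is turned at (397,228), and the bottle (204,275), beaker (450,290) and flask (455,335) are where they started.

```bash
python3 -c "
from cell import r
print(r.hand_in())"
```

```text
the job is handed in; nothing more can be done
None
```

I turned the latch knob about 80° clockwise to its open position, which points the tongue to the front along the console, clear of the lid. I then pinched the bar handle from above, lifted the lid and handed the job in at about 11 s, still holding it with a 40 N grip.

**Holding:** the last readings were steady over 0.6 s. The wrist force was about 6 N and the finger gap 10.9 mm.

**Lid angle:** the arm's own position puts the lid at 0.402 to 0.404 rad. The scene camera disagreed slightly:
- The front corners of the panel on the lid gave about 0.41 to 0.45 rad, and its rear corners scattered more widely.
- The shadowed lid edge gave about 0.37 rad.

I trusted the arm's position, since the bar did not slip in the fingers.

**Marker:** I measured the red arm at 0.40 to 0.415 rad by slope and tip in the scene and top cameras. My first rough fit gave 0.39. The lid and marker therefore agree to within roughly 0.01 to 0.02 rad. An automatic tip reading in the scene camera came out too low because of the gripper's shadow, so I read that tip by eye from an enlarged picture.

**Bystanders:** the marker's slope stayed the same while the lid rose. The bottle, beaker and flask stand where they were in the last picture.

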